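# Draw the griddle's grease tray out with the tray hook

### The job

The griddle is hot, so use the wooden-handled hook: put its tip down through the finger hole in the grease tray's tab and draw the tray out gently until it comes up against its stop, then keep a light, steady pull of about 10 N on the stop for a second so that it is certain to be fully out. Then unhook, leave the tray standing out, and lay the hook back in its cradle as it lay before. Touch the griddle and tray with nothing but the hook, never force the thin tab, and leave the mug, bottle and jar alone.

Things in the scene. Friction and masses are not known exactly. Their poses are not given: they have to be found in the camera images.
- griddle: Countertop griddle, stainless steel, fixed: 260 deep (its x), 340 wide (its y), 140 high, splash guard 172 high at the back. Origin at the centre of its underside; its front faces its own -x, 130 from the origin. Two black knobs stick out 18 from the front, 120 either side of the middle, 112 up. Hot: hands off.
- tray: Steel grease tray, 270 wide, slides out along the griddle's -x with 2.5 N friction. Frame like the griddle's; the distance between both origins is how far it is out (starts 0-12). Its hidden stop sits anywhere from 55 to 115 out, is not measured, must be felt; its rubber gives about 1 mm per 6 N. Front 28 to 91 up, outer face 134 before the tray's origin. Over about 20 N on its tab bends it.
- hole (a point): Centre of the round finger hole (21 wide, right through), in the upper face of the tray's level tab, 75 above the counter; moves with the tray. The tab sticks out from the middle of the tray's front: 36 deep, 80 wide, 4 thick; the hole's centre is 18 from its outer edge and 18 from the tray's front. Free space below it down to the counter.
- hook: Tray hook, 120 g, loose: dark wooden handle 130 long (its x), 18 wide (its y), 16 high; a 6 thick steel rod runs on level from the handle's +x end at mid-height and turns straight down 115 ahead of the handle's middle, ending 30 below its underside. Origin at the centre of the handle's underside, z up. Starts in the cradle; firmly grip the middle of the handle across its width.
- hook_tip (a point): Lowest point of the hook's downturned end: 115 along the hook's x from its origin and 30 below it.
- cradle: Dark steel stand, fixed: base plate 130 by 70, 8 thick, and two forks 47 either side of its middle along its x, each 12 thick, 42 wide. The handle rests on the forks' seats 50 above the counter between cheeks 30 apart and 13 higher; 80 is free for fingers between the forks. Origin at the centre of its underside; its x is where the resting hook points.
- mug: White mug, 80 across, 90 high; origin at the centre of its underside. Bystander.
- bottle: Yellow bottle with blue cap, 60 across, 170 high; origin at the centre of its underside. Bystander.
- jar: Glass jar with blue lid, 66 across, 85 high; origin at the centre of its underside. Bystander.
There are look-alikes about, which are no part of the job. What is meant by the hook is not orange or white, and is the larger of those in its own colour.

How it is judged (in metres and radians):
On the way, in this order (a step that is already met when the one before it is completed fails the run):
1. the hook's tip is down through the finger hole (horizontal distance between hook_tip and hole below 0.012 m and z of hook_tip in the frame of hole between -0.045 and -0.006 m), for 0.2 s.
2. the hook pulls the tray against its stop with a steady pull: more than 5 N on the stop for 0.5 s (contact force between tray and griddle above 5 N and contact force between hook and tray above 4 N and horizontal distance between hook_tip and hole below 0.015 m), for 0.5 s.
At the end, for the whole second after the job is handed in: The tray stands at least 45 mm out and at rest; the hook lies at rest and level (within 0.15 rad) on both seats of the cradle, within 22 mm lengthwise and 12 mm sideways of its middle, pointing as before within 0.2 rad (x of tray in the frame of griddle below -0.045 m and x of hook in the frame of cradle between -0.022 and 0.022 m and y of hook in the frame of cradle between -0.012 and 0.012 m and z of hook in the frame of cradle between 0.044 and 0.056 m and angle between the x axis of hook and the x axis of cradle, either way round below 0.2 rad and x of hook_tip in the frame of cradle above 0.08 m and angle between hook's own z axis and vertical below 0.15 rad and linear speed of hook below 0.02 m/s and linear speed of tray below 0.01 m/s); the robot touches nothing.
It fails at once if the hook bears on the tray with more than 22 N (the tab bends) (contact force between hook and tray above 22 N).
It fails at once if the hand or arm touches the hot griddle or its tray (contact force between any of the fingers, the arm and griddle above 1 N or contact force between any of the fingers, the arm and tray above 1 N).
It fails at once if a bystander is moved more than 30 mm or tipped (distance of any of mug, bottle, jar from where it was at the start of the episode above 0.03 m or angle between any of mug, bottle, jar's own z axis and vertical above 0.35 rad).
It also fails if it takes over 61 s, if anything falls off the work surface, if the arm or the gripper's body presses on something with over 40 N, if the wrist force passes 120 N, or if a joint passes its speed limit or range.

### The arm

A 7-joint arm with a two-finger parallel gripper is mounted at the origin on the work surface. World frame = base frame: x ahead of the robot, y to its left, z up, the work surface at z = 0. Lengths are in m, angles in degrees, forces in N, time in s.
With the tool pointing down it reaches from about 0.425 to 0.925 m from the base axis. Payload 6.8 kg.
Tool frame: the origin (TCP) lies midway between the tips of the shut fingers; the grasp point (between the pads) lies 19 mm behind it; z points along the fingers, y is the direction in which the jaws open and shut (so a half turn about z gives the same grasp; the last joint's range is limited). The gripper opens to 85 mm and grips with 20 to 120 N. Pads are 22 mm wide; open, the fingers measure 114 mm over their backs; the gripper's body (76 mm by 85 mm) begins 54 mm behind the grasp point. The pads swing forward as they close: fully open they stand 13 mm farther back than shut.
Start: joints at [-77.24, 27.33, 1.283, 89.118, -0.659, 63.558, -4.761], TCP at [0.219, 0.638, 0.231] pointing down, gripper open.
Joint ranges: [-169.35, 169.35], [-19.33, 120.38], [-80.79, 83.38], [13.8, 139.57], [-78.32, 258.32], [9.67, 109.79], [-169.56, 169.56]. Speed limits (degrees/s): [136.94, 136.94, 180, 180, 180, 180, 180].

### API

Orientations are given as a 3x3 rotation matrix whose columns are the frame's x, y, z axes.
In Python, from rig import ctrl gives the robot as it stands.
- The arm moves only by the tool drive_tool, never from a script. Its argument "series" is text: rows parted by semicolons, each of 5 numbers parted by spaces: the shift along the world's x, y, z in m, then the turn about the world's z in rad, then the closure, from 0 (fully open) to 1 (shut). A call has 1 to 8 rows; each row is the pose to reach, as a shift and turn from the pose commanded when the call began; what a row does not reach only later rows make up. A row lasts 1/8 s, in which the tool goes at most 62.5 mm and 10.7 degrees, less where a joint would pass 70% of its speed; a pose out of reach is approached as far as the arm can. A call with a gripper value outside its range is refused whole. The fingers move at their own pace and stop on an object; "force" is the grip in N (left out, the last holds). Time passes only in rows, so rows that repeat a pose let the fingers close. It gives the time, the measured TCP pose, the force and the opening at its end, in the units of the state.
- ctrl.observe(): the state, without advancing time (a new reading comes with each control period).
- ctrl.snapshot(name): name is "scene" or "top" or "wrist"; returns a dict with "color" (420x560x3 uint8, red, green, blue), "camera_matrix" (3x3 intrinsics, pixels), "extrinsics" (4x4, takes a point from camera to world coordinates). Camera axes: x right, y down, z forward; pixel columns grow to the right and rows downward; lengths in m; the calibration is good to about 2 mm. A picture is of the moment at which its call begins. There is no depth.
- ctrl.job_done(): hands the job in, once; it reports no verdict.
Trained networks look in a picture, given as the dict that the camera call returned (one of the last four; its "shot" number tells which), for a name from the list of things; names that differ only in an ending like _2 or _b are one class to them, and where a whole thing is asked for, a point or a joint stands for the part that bears it (a point fixed in the world has none). Each returns a list of dicts, best first, with "score" (0 to 1); they miss things now and then, are a little off and sometimes report something else, mostly with a low value. They report only what shows in the picture. A call takes as long as a camera call. They do not tell look-alikes from the thing itself.
- ctrl.recognise(picture, thing): "at" ([x, y, z] in m, in world coordinates, good to about 4 mm: the middle of the surface that is visible of it).
- ctrl.regions_of(picture, thing): "region" (420x560 bool, what is visible of it).
The state is a dict: "clock": time; "joints": joint angles; "qvel": joint speeds; "joint_torque": joint torques, N m; "tcp_pos": TCP position; "tcp_rot": TCP orientation; "ft_force": force on the tool from outside, world axes, zero at the start; "torque": the same for the moment, N m; "gripper_width": finger opening in m.
Only numpy, scipy, OpenCV 4.12 (cv2) and the standard library are available. Lean on these libraries where they do the work, as an engineer would, in place of code of your own. Each camera call takes 0.05 s, during which the arm holds its last target.

## Working session

There is one attempt and no reset: what is moved stays moved. The work goes in short steps, Python scripts to look and compute and a tool call to move; the robot and the scene stay as the last step left them, time stands still between calls to the robot, and variables do not carry over. Pictures are saved under pics/ and viewed, and the job is handed in when it is done.

Besides the shell and the picture viewer there is one more tool, called after "Call:" by a JSON object that holds its "fn" and its "kwargs". drive_tool: Moves the arm, as the interface text tells. Its arguments: {"type":"object","properties":{"series":{"type":"string"},"force":{"type":"number"}},"required":["series"]}

```bash
mkdir -p pics; ls
cat > h.py <<'E'
import numpy as np, cv2
from rig import ctrl
def save(p,n): cv2.imwrite(f'pics/{n}.png',cv2.cvtColor(p['color'],cv2.COLOR_RGB2BGR))
def ray(p,u,v):
    K=np.array(p['camera_matrix']);E=np.array(p['extrinsics'])
    d=E[:3,:3]@np.linalg.solve(K,[u,v,1.]);return E[:3,3],d
def atz(p,u,v,z):
    o,d=ray(p,u,v);return o+d*(z-o[2])/d[2]
def proj(p,X):
    K=np.array(p['camera_matrix']);E=np.array(p['extrinsics'])
    c=E[:3,:3].T@(np.array(X)-E[:3,3]);q=K@c;return q[:2]/q[2]
E
python3 - <<'E'
from h import *
s=ctrl.observe();print(s)
for n in ['scene','top']:
    p=ctrl.snapshot(n);save(p,n+'0')
    for t in ['hook','hook_tip','hole','cradle','griddle','tray','mug','bottle','jar']:
        print(n,t,[(np.round(r['at'],3).tolist(),round(r['score'],2)) for r in ctrl.recognise(p,t)])
E
```

```text
pics
{'clock': 0.0, 'joints': array([-77.23912653,  27.37563214,   1.27977629,  89.17759906,
        -0.65838122,  63.55624987,  -4.76134957]), 'qvel': array([ 0.00604652, -0.03665874,  0.22385655,  0.01894189,  0.03013752,
       -0.00774997, -0.04505733]), 'joint_torque': array([-8.26632840e-04, -5.96467781e+01,  1.60731744e+00, -2.81208014e+01,
        1.23059523e-02,  9.28229594e-03,  2.78864547e-06]), 'tcp_pos': array([0.21907816, 0.63784914, 0.2303328 ]), 'tcp_rot': array([[-9.45785533e-01,  3.24791513e-01, -4.46151914e-04],
       [ 3.24791790e-01,  9.45783968e-01, -1.72588672e-03],
       [-1.38590032e-04, -1.77722517e-03, -9.99998411e-01]]), 'ft_force': array([-0.99363465,  0.15416153, -0.05982481]), 'torque': array([-0.0210702 ,  0.03079286,  0.02613714]), 'gripper_width': 0.0854309925033563}
scene hook [([0.527, -0.322, 0.066], 0.97), ([0.402, -0.177, 0.007], 0.75), ([0.426, -0.539, 0.019], 0.66), ([0.627, -0.165, 0.009], 0.48)]
scene hook_tip [([0.526, -0.323, 0.069], 0.96), ([0.43, -0.542, 0.017], 0.87), ([0.624, -0.16, 0.012], 0.56), ([0.406, -0.177, 0.01], 0.51)]
scene
[... 261 characters left out ...]
0.786, -0.141, 0.096], 0.85)]
scene jar [([0.388, -0.37, 0.057], 0.71)]
top hook [([0.52, -0.318, 0.063], 0.74), ([0.396, -0.177, 0.008], 0.62), ([0.423, -0.539, 0.014], 0.58), ([0.625, -0.16, 0.013], 0.44)]
top hook_tip [([0.517, -0.313, 0.067], 0.81), ([0.42, -0.541, 0.02], 0.74), ([0.642, 0.171, 0.075], 0.55), ([0.393, -0.176, 0.012], 0.53), ([0.629, -0.16, 0.011], 0.5)]
top hole [([0.645, 0.17, 0.078], 0.71)]
top cradle [([0.519, -0.329, 0.008], 0.88), ([0.521, -0.312, 0.07], 0.62)]
top griddle [([0.632, 0.31, 0.141], 0.72)]
top tray [([0.642, 0.176, 0.075], 0.56)]
top mug [([0.69, -0.352, 0.039], 0.81)]
top bottle [([0.757, -0.127, 0.113], 0.61)]
top jar [([0.364, -0.353, 0.083], 0.67)]
```

View pics/scene0.png

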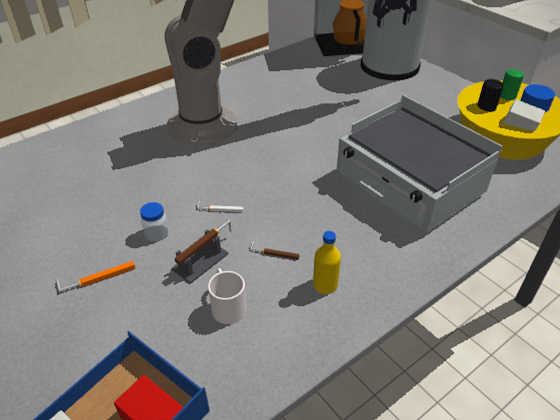

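View pics/top0.png

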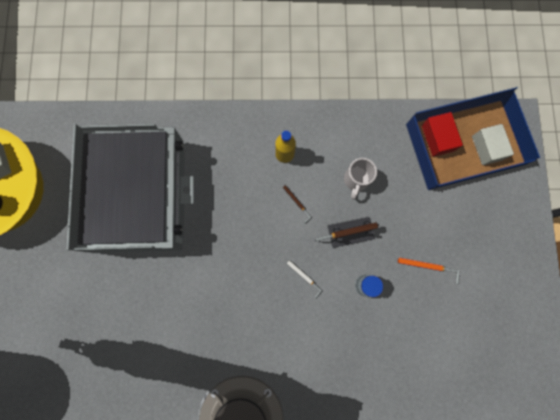

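Run:
```python
from h import *
s=cv2.imread('pics/scene0.png');t=cv2.imread('pics/top0.png')
cv2.imwrite('pics/a1.png',np.hstack([cv2.resize(t[200:260,300:400],(800,480),interpolation=2)]))
cv2.imwrite('pics/a2.png',cv2.resize(t[115:260,60:220],(660,600),interpolation=2))
cv2.imwrite('pics/a3.png',cv2.resize(s[210:290,160:260],(750,600),interpolation=2))
cv2.imwrite('pics/a4.png',cv2.resize(s[130:220,320:440],(800,600),interpolation=2))
```

```text
(no output)
```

View pics/a1.png

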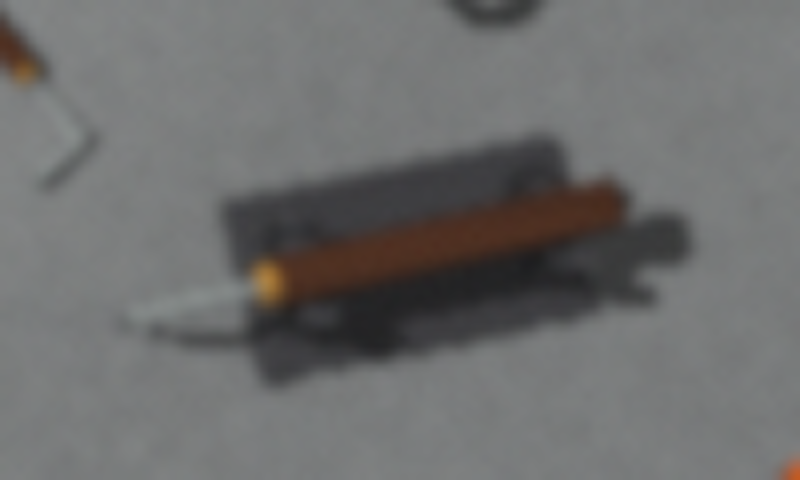

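View pics/a2.png

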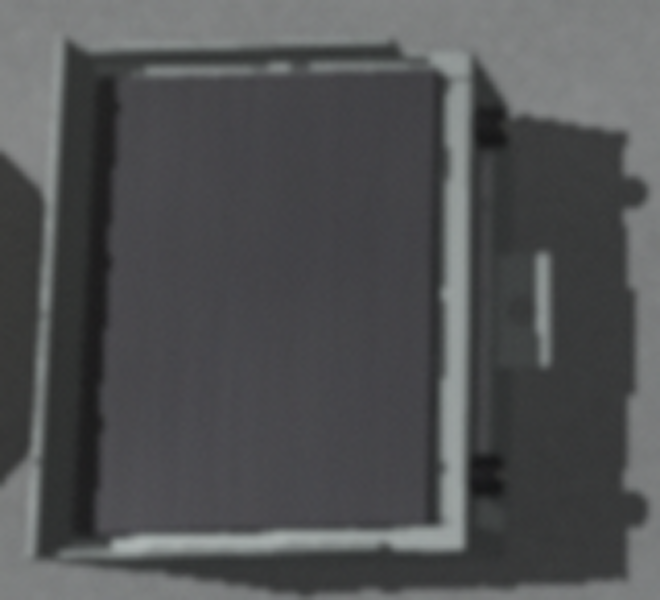

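View pics/a3.png

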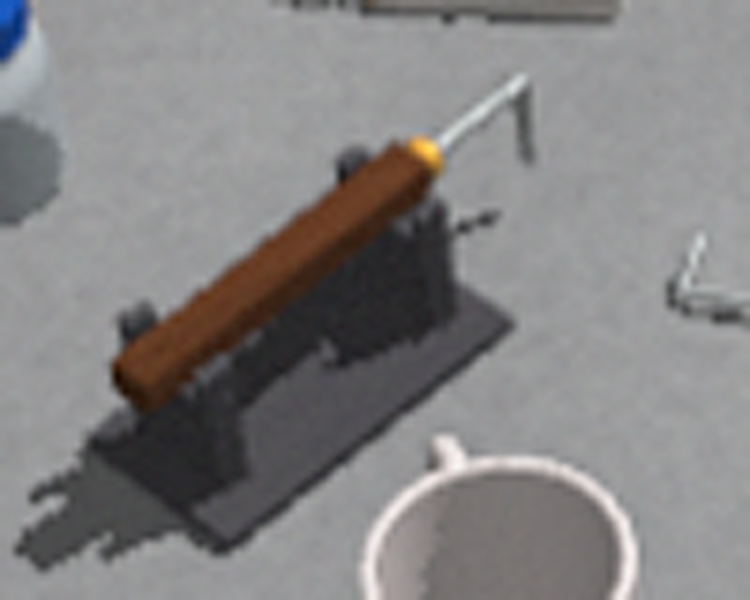

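View pics/a4.png

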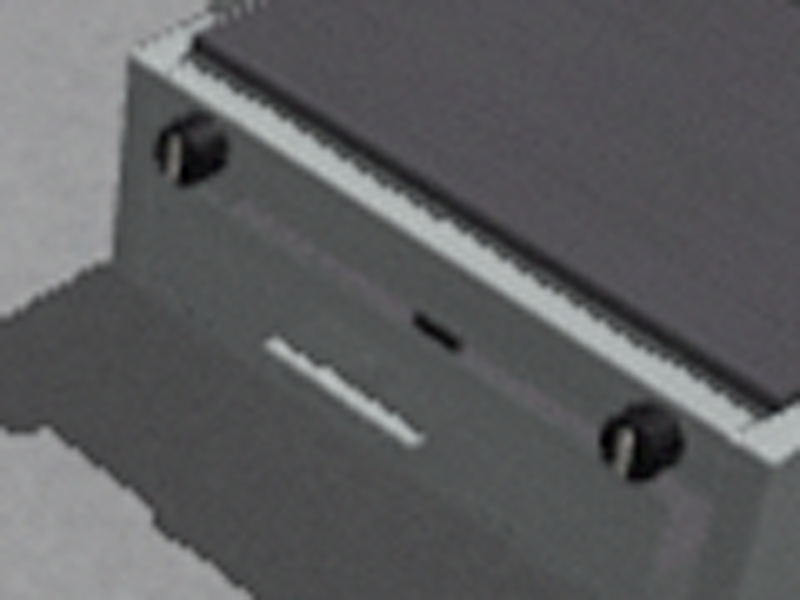

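Run:
```python
from h import *
S=ctrl.snapshot('scene');T=ctrl.snapshot('top')
P=lambda *a:print(a[0],np.round(a[1],4))
a4=lambda x,y:(320+x*.15,130+y*.15); a2=lambda x,y:(60+x/4.125,115+y/4.125)
a1=lambda x,y:(300+x/8,200+y/8); a3=lambda x,y:(160+x/7.5,210+y/7.5)
P('S corner L',atz(S,*a4(133,55),.14));P('S corner R',atz(S,*a4(775,462),.14))
P('T corner ',atz(T,*a2(470,52),.14));P('T corner',atz(T,*a2(468,548),.14))
P('S tab L',atz(S,*a4(265,345),.073));P('S tab R',atz(S,*a4(420,442),.073))
P('T tab ',atz(T,*a2(548,253),.073));P('T tab',atz(T,*a2(546,366),.073))
P('T butt',atz(T,*a1(622,198),.064));P('T front',atz(T,*a1(262,283),.061));P('T rod end',atz(T,*a1(130,320),.06))
P('S butt',atz(S,*a3(130,365),.066));P('S front',atz(S,*a3(425,155),.061));P('S bend',atz(S,*a3(522,78),.061));P('S tip',atz(S,*a3(530,160),.02))
P('S base front R',atz(S,*a3(515,322),.008));P('S base front L',atz(S,*a3(222,553),.008));P('S base back L',atz(S,*a3(85,450),.008))
P('T base',atz(T,*a1(225,205),.008));P('T base',atz(T,*a1(560,140),.008));P('T base',atz(T,*a1(270,385),.008))
for t in ['hook','cradle','hole']:
  for p,n in((S,'S'),(T,'T')):
    for r in ctrl.regions_of(p,t)[:2]:
      ys,xs=np.nonzero(r['region']);print(n,t,r['score'],len(xs),xs.mean(),ys.mean(),xs.min(),xs.max(),ys.min(),ys.max())
print(T['extrinsics'],S['extrinsics'])
```

```text
S corner L [0.4879 0.1672 0.14  ]
S corner R [0.8198 0.1757 0.14  ]
T corner  [0.8044 0.1823 0.14  ]
T corner [0.4707 0.172  0.14  ]
S tab L [0.604  0.1397 0.073 ]
S tab R [0.6848 0.1456 0.073 ]
T tab  [0.6819 0.1403 0.073 ]
T tab [0.6011 0.1395 0.073 ]
T butt [ 0.5372 -0.3919  0.064 ]
T front [ 0.508  -0.2619  0.061 ]
T rod end [ 0.4952 -0.2144  0.06  ]
S butt [ 0.5389 -0.3887  0.066 ]
S front [ 0.5127 -0.2629  0.061 ]
S bend [ 0.5018 -0.2169  0.061 ]
S tip [ 0.5003 -0.2159  0.02  ]
S base front R [ 0.5508 -0.2568  0.008 ]
S base front L [ 0.5764 -0.3857  0.008 ]
S base back L [ 0.5117 -0.399   0.008 ]
T base [ 0.5428 -0.2569  0.008 ]
T base [ 0.5665 -0.3845  0.008 ]
T base [ 0.4751 -0.2716  0.008 ]
S hook 0.72 499 104.60721442885772 273.8056112224449 57 134 261 289
S hook 0.68 198 223.90404040404042 207.94444444444446 198 242 202 211
T hook 0.8 299 353.13377926421407 230.73244147157192 329 377 223 238
T hook 0.71 374 426.5935828877005 266.03743315508024 398 458 258 280
S cradle 0.7 1185 200.73164556962024 260.0405063291139 172 228 229 282
T cradle 0.63 716 350.1745810055866 232.62569832402235 328 373 218 247
T hole 0.88 747 181.77376171352074 189.88621151271752 176 193 151 236
[[-0.00940124 -0.98591221  0.16699918  0.39617185]
 [-0.99992428  0.0079427  -0.00939958 -0.09460397]
 [ 0.00794074 -0.1670749  -0.98591223  1.18025752]
 [ 0.          0.          0.          1.        ]] [[ 0.6087182   0.53550096 -0.5854066   1.33745272]
 [ 0.79334335 -0.41853229  0.44208263 -0.70239879]
 [-0.0082759  -0.73353217 -0.67960434  0.97759346]
 [ 0.          0.          0.          1.        ]]
```

Call:
{"fn": "drive_tool", "kwargs": {"series": "0.02 -0.02 0.04 0 0; 0.05 -0.055 0.07 0 0; 0.08 -0.10 0.08 0 0; 0.11 -0.15 0.08 -0.1 0; 0.145 -0.2 0.08 -0.2 0; 0.18 -0.25 0.08 -0.3 0; 0.21 -0.30 0.08 -0.4 0; 0.24 -0.35 0.08 -0.5 0"}}

```text
clock: 2.4
tcp_pos: [0.4601, 0.2867, 0.3116]
tcp_rot: [[-0.672, 0.741, 0.001], [0.741, 0.672, 0.001], [0.0, 0.001, -1.0]]
ft_force: [0.6, -0.4, -0.1]
gripper_width: 0.0857
```

Call:
{"fn": "drive_tool", "kwargs": {"series": "0.02 -0.05 0 -0.1 0; 0.04 -0.1 0 -0.2 0; 0.06 -0.15 0 -0.3 0; 0.06 -0.21 0 -0.4 0; 0.06 -0.27 0 -0.54 0; 0.06 -0.33 0 -0.54 0; 0.06 -0.39 0 -0.54 0; 0.06 -0.45 0 -0.54 0"}}

```text
clock: 3.4
tcp_pos: [0.5191, -0.1633, 0.3117]
tcp_rot: [[-0.199, 0.98, 0.001], [0.98, 0.199, 0.0], [0.0, 0.001, -1.0]]
ft_force: [1.2, -0.2, 0.1]
gripper_width: 0.0852
```

Call:
{"fn": "drive_tool", "kwargs": {"series": "0.0 -0.05 0 0 0; 0 -0.10 -0.02 0 0; 0 -0.13 -0.04 0 0; 0 -0.13 -0.06 0 0"}}

```text
clock: 3.9
tcp_pos: [0.5182, -0.2949, 0.2509]
tcp_rot: [[-0.194, 0.981, 0.0], [0.981, 0.194, -0.002], [-0.002, -0.0, -1.0]]
ft_force: [-0.4, -0.2, 0.9]
gripper_width: 0.0853
```

Run:
```python
from h import *
p=ctrl.snapshot('wrist');save(p,'w1');print(p['extrinsics'],p['camera_matrix'],ctrl.observe()['tcp_pos'])
np.savez('w1.npz',**{k:p[k] for k in ['color','camera_matrix','extrinsics']})
```

```text
[[ 9.81091075e-01  1.83504812e-01  6.15328073e-02  5.02186303e-01]
 [ 1.93545689e-01 -9.29186927e-01 -3.14883663e-01 -2.13541056e-01]
 [-6.07187344e-04  3.20838961e-01 -9.47133566e-01  3.93266675e-01]
 [ 0.00000000e+00  0.00000000e+00  0.00000000e+00  1.00000000e+00]] [[314.73342253   0.         277.57113597]
 [  0.         314.73342253 203.08777226]
 [  0.           0.           1.        ]] [ 0.51744735 -0.29235278  0.24806241]
```

View pics/w1.png

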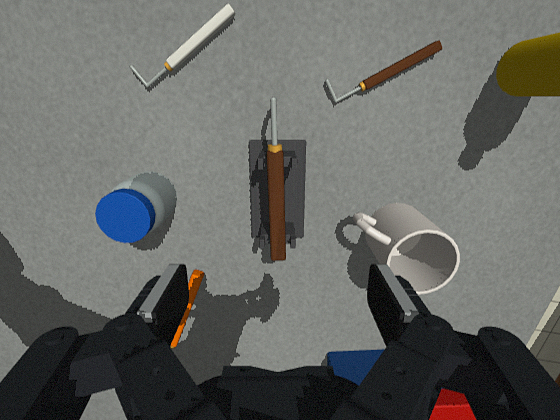

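Run:
```python
from h import *
p=dict(np.load('w1.npz'))
cv2.imwrite('pics/w1z.png',cv2.resize(cv2.cvtColor(p['color'],cv2.COLOR_RGB2BGR)[90:270,215:345],(433,600),interpolation=2))
```

```text
(no output)
```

View pics/w1z.png

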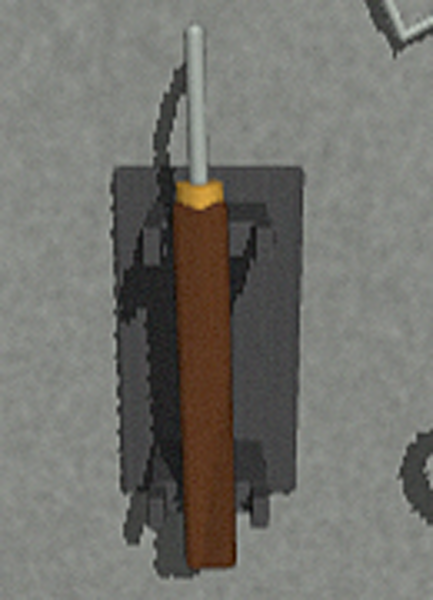

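Run:
```python
from h import *
p=dict(np.load('w1.npz'))
g=lambda x,y,z:atz(p,215+x/3.333,90+y/3.333,z)
b=g(211,567,.066);f=g(201,205,.066);f2=g(199,183,.062);r=g(195,26,.061)
c=[g(*q,.008) for q in((113,168),(303,168),(296,491),(122,491))]
for n,v in zip('b f f2 r'.split(),(b,f,f2,r)):print(n,v.round(4))
print(np.round(c,4),np.mean(c,0))
hd=lambda v:np.degrees(np.arctan2(v[1],v[0]))
print(hd(f-b),hd(r-b),np.linalg.norm(f-b),np.linalg.norm(f2-b),hd(c[0]-c[3]),hd(c[1]-c[2]),hd(c[1]-c[0])+90)
u=(f2-b)/np.linalg.norm(f2-b);print('mid',b+u*.065)
S=ctrl.snapshot('scene')
m=(b+u*.065);
for X in [m,b,f2,r]: print(proj(S,X))
```

```text
b [ 0.5379 -0.3913  0.066 ]
f [ 0.5102 -0.2672  0.066 ]
f2 [ 0.5083 -0.2612  0.062 ]
r [ 0.4982 -0.2156  0.061 ]
[[ 0.4777 -0.2697  0.008 ]
 [ 0.5454 -0.2564  0.008 ]
 [ 0.5711 -0.3824  0.008 ]
 [ 0.5024 -0.396   0.008 ]] [ 0.52414356 -0.32610909  0.008     ]
102.60949046474266 102.72938371763495 0.12711358710029294 0.1334309082412125 101.09946310941535 101.5594930732383 101.16433058110405
mid [ 0.52350882 -0.32792167  0.06405143]
[196.30837492 243.93611693]
[176.17672658 258.91366268]
[216.24119018 229.10649904]
[229.24102676 219.41941696]
```

Call:
{"fn": "drive_tool", "kwargs": {"series": "0.0045 -0.0355 0 0.013 0; 0.0045 -0.0355 -0.06 0.013 0; 0.0045 -0.0355 -0.12 0.013 0; 0.0045 -0.0355 -0.15 0.013 0; 0.0045 -0.0355 -0.15 0.013 0", "force": 110}}

```text
clock: 4.62
tcp_pos: [0.5231, -0.3256, 0.1]
tcp_rot: [[-0.213, 0.977, -0.003], [0.977, 0.213, 0.002], [0.003, -0.003, -1.0]]
ft_force: [0.1, 0.2, 0.6]
gripper_width: 0.0857
```

Run:
```python
from h import *
p=ctrl.snapshot('wrist');save(p,'w2');q=ctrl.snapshot('scene')
print([ctrl.observe()['tcp_pos'].round(4) for _ in range(3)])
cv2.imwrite('pics/s2.png',cv2.resize(cv2.cvtColor(q['color'],cv2.COLOR_RGB2BGR)[150:310,120:300],(675,600),interpolation=2))
```

```text
[array([ 0.5249, -0.3274,  0.103 ]), array([ 0.5249, -0.3274,  0.103 ]), array([ 0.5249, -0.3274,  0.103 ])]
```

View pics/w2.png

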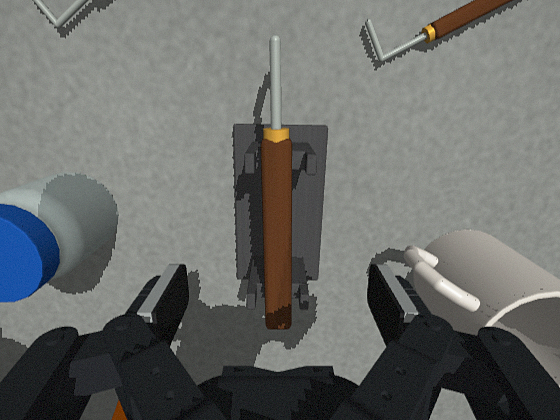

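View pics/s2.png

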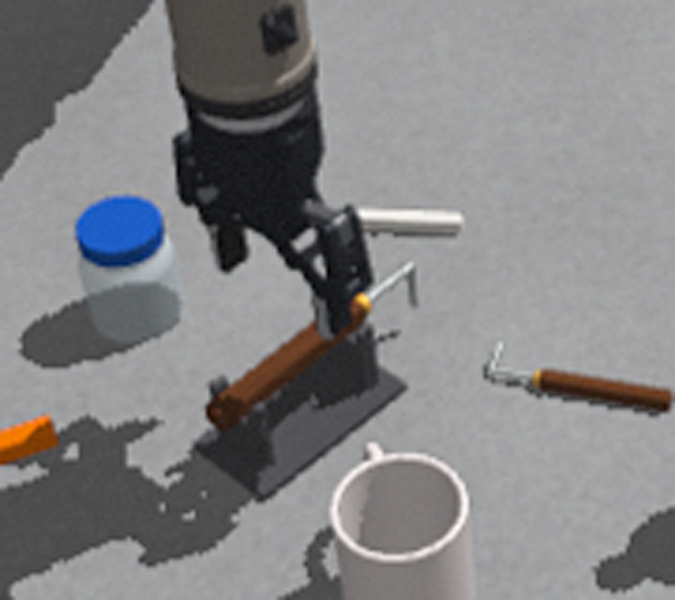

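Call:
{"fn": "drive_tool", "kwargs": {"series": "0 0 -0.03 0 0; 0 0 -0.055 0 0; 0 0 -0.061 0 0; 0 0 -0.061 0 0; 0 0 -0.061 0 0.6; 0 0 -0.061 0 0.9; 0 0 -0.061 0 1; 0 0 -0.061 0 1", "force": 110}}

```text
clock: 5.72
tcp_pos: [0.5239, -0.3272, 0.0409]
tcp_rot: [[-0.212, 0.977, 0.0], [0.977, 0.212, -0.0], [-0.0, 0.0, -1.0]]
ft_force: [1.3, -0.6, -1.5]
gripper_width: 0.0162
```

Call:
{"fn": "drive_tool", "kwargs": {"series": "0 0 0 0 1;0 0 0 0 1;0 0 0 0 1;0 0 0 0 1"}}

```text
clock: 6.22
tcp_pos: [0.5239, -0.3272, 0.0408]
tcp_rot: [[-0.211, 0.977, 0.0], [0.977, 0.211, 0.0], [-0.0, 0.0, -1.0]]
ft_force: [-1.4, 0.6, 5.0]
gripper_width: 0.0161
```

Run:
```python
from h import *
p=ctrl.snapshot('wrist');save(p,'w3');q=ctrl.snapshot('scene')
print([ctrl.observe()['tcp_pos'].round(4) for _ in range(1)])
cv2.imwrite('pics/s3.png',cv2.resize(cv2.cvtColor(q['color'],cv2.COLOR_RGB2BGR)[150:310,120:300],(675,600),interpolation=2))
```

```text
[array([ 0.5239, -0.3272,  0.0408])]
```

View pics/w3.png

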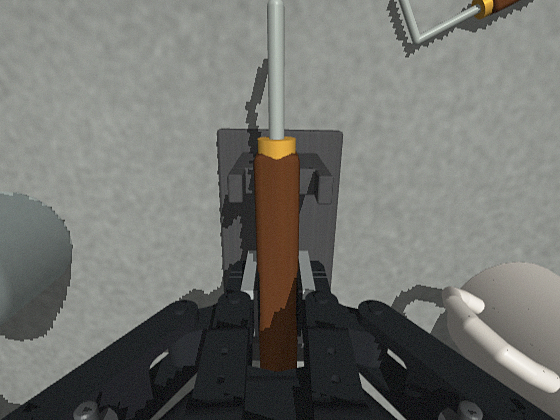

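View pics/s3.png

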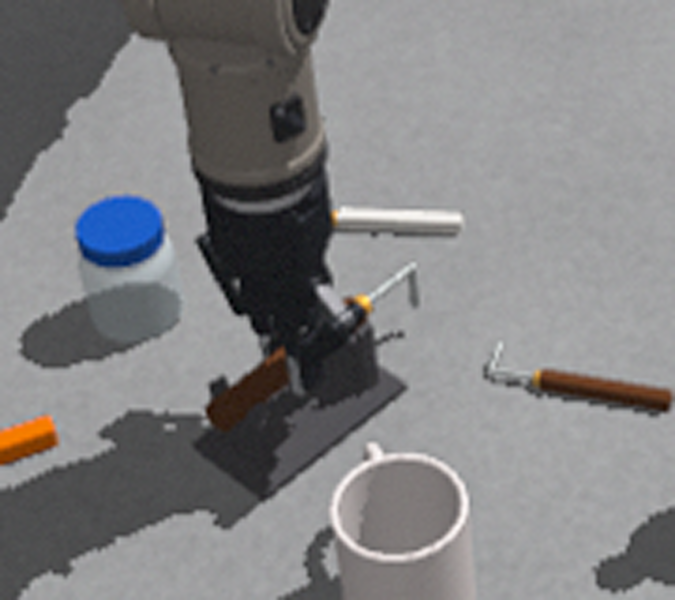

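Call:
{"fn": "drive_tool", "kwargs": {"series": "0 0 0.03 0 1;0 0 0.08 0 1;0 0 0.12 0 1;0.02 0.05 0.14 0 1;0.042 0.1 0.14 -0.05 1;0.065 0.15 0.14 -0.1 1;0.09 0.2 0.14 -0.15 1;0.11 0.25 0.14 -0.185 1"}}

```text
clock: 7.32
tcp_pos: [0.6342, -0.0752, 0.18]
tcp_rot: [[-0.027, 1.0, -0.0], [1.0, 0.027, -0.0], [-0.0, -0.0, -1.0]]
ft_force: [-0.4, -0.0, -0.8]
gripper_width: 0.016
```

Call:
{"fn": "drive_tool", "kwargs": {"series": "0.012 0.03 0 0 1;0.012 0.03 0 0 1;0.012 0.03 0 0 1"}}

```text
clock: 7.7
tcp_pos: [0.6451, -0.0481, 0.18]
tcp_rot: [[-0.027, 1.0, -0.001], [1.0, 0.027, -0.001], [-0.001, -0.001, -1.0]]
ft_force: [-0.2, -0.7, -1.7]
gripper_width: 0.0161
```

Run:
```python
from h import *
p=ctrl.snapshot('wrist');save(p,'w4');q=ctrl.snapshot('scene')
np.savez('w4.npz',**{k:p[k] for k in ['color','camera_matrix','extrinsics']})
print([ctrl.observe()['tcp_pos'].round(4) for _ in range(1)])
for t in ['hole','hook_tip']: print([(r['at'].round(4) if hasattr(r['at'],'round') else r['at'],r['score']) for r in ctrl.recognise(p,t)])
cv2.imwrite('pics/s4.png',cv2.resize(cv2.cvtColor(q['color'],cv2.COLOR_RGB2BGR)[70:280,200:480],(800,600),interpolation=2))
```

```text
[array([ 0.6451, -0.049 ,  0.1803])]
[]
[([0.4056, -0.1722, 0.0126], 0.67), ([0.6443, -0.0124, 0.2045], 0.63), ([0.5592, -0.1987, 0.0082], 0.59)]
```

View pics/w4.png

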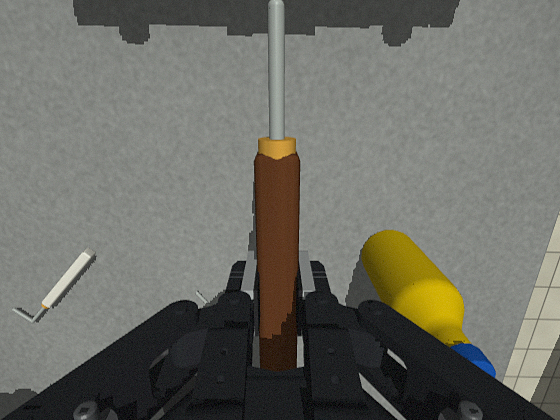

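View pics/s4.png

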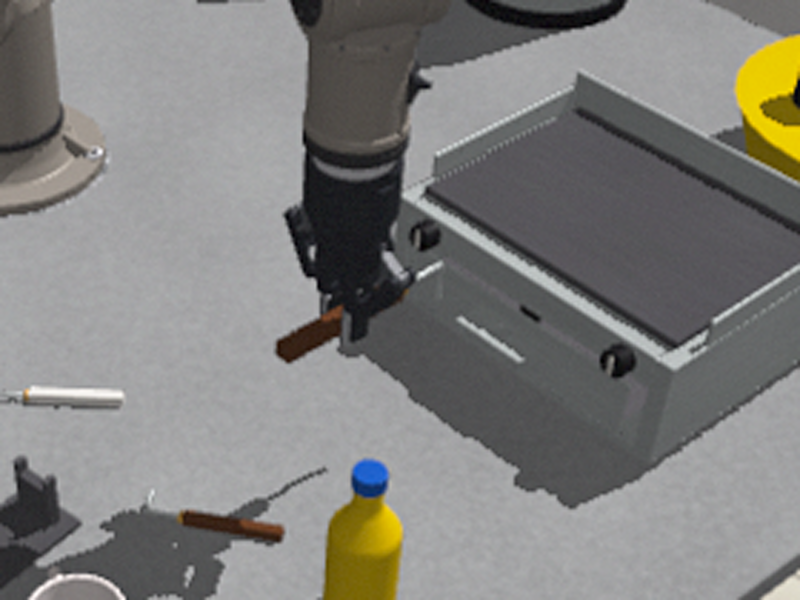

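Run:
```python
from h import *
p=dict(np.load('w4.npz'));E0=p['extrinsics'].copy()
print(E0[:3,3])
for dy in(0.02,.05,.08):
  for dz in (0,.04,.08,.12):
    p['extrinsics']=E0.copy();p['extrinsics'][:3,3]+=[0,dy,dz]
    print(dy,dz,proj(p,[.6425,.1593,.075]).round(),proj(p,[.6425,.141,.075]).round(), proj(p,[.645,-.049+dy+.115,.16+dz]).round())
```

```text
[0.6429372  0.0347669  0.32239092]
0.02 0 [282. -76.] [281. -42.] [284.  25.]
0.02 0.04 [281. -49.] [280. -20.] [284.  25.]
0.02 0.08 [281. -29.] [280.  -5.] [284.  25.]
0.02 0.12 [280. -14.] [280.   7.] [284.  25.]
0.05 0 [280. -21.] [280.  10.] [284.  25.]
0.05 0.04 [280.  -3.] [279.  23.] [284.  25.]
0.05 0.08 [280.  10.] [279.  33.] [284.  25.]
0.05 0.12 [280.  20.] [279.  40.] [284.  25.]
0.08 0 [279.  30.] [278.  58.] [284.  25.]
0.08 0.04 [279.  39.] [278.  64.] [284.  25.]
0.08 0.08 [279.  47.] [278.  68.] [284.  25.]
0.08 0.12 [279.  52.] [278.  71.] [284.  25.]
```

Call:
{"fn": "drive_tool", "kwargs": {"series": "-0.02 0.03 0.02 0 1;-0.04 0.07 0.03 0 1;-0.04 0.07 0.03 0 1;-0.04 0.07 0.03 0 1"}}

```text
clock: 8.4
tcp_pos: [0.6058, 0.022, 0.2105]
tcp_rot: [[-0.027, 1.0, 0.0], [1.0, 0.027, -0.0], [-0.0, 0.0, -1.0]]
ft_force: [-0.3, -0.7, -2.3]
gripper_width: 0.016
```

Run:
```python
from h import *
p=ctrl.snapshot('wrist');save(p,'w5')
np.savez('w5.npz',**{k:p[k] for k in ['color','camera_matrix','extrinsics']})
print([ctrl.observe()['tcp_pos'].round(4) for _ in range(1)])
for t in ['hole','hook_tip']: print([(np.round(r['at'],4),r['score']) for r in ctrl.recognise(p,t)])
c=cv2.cvtColor(p['color'],cv2.COLOR_RGB2BGR)[0:135,220:400]
c=np.clip(c.astype(float)*1.8,0,255).astype(np.uint8)
cv2.imwrite('pics/w5z.png',cv2.resize(c,(800,600),interpolation=2))
```

```text
[array([0.6058, 0.0213, 0.2104])]
[]
[(array([ 0.404 , -0.174 ,  0.0098]), 0.85), (array([0.605 , 0.0589, 0.2373]), 0.72)]
```

View pics/w5.png

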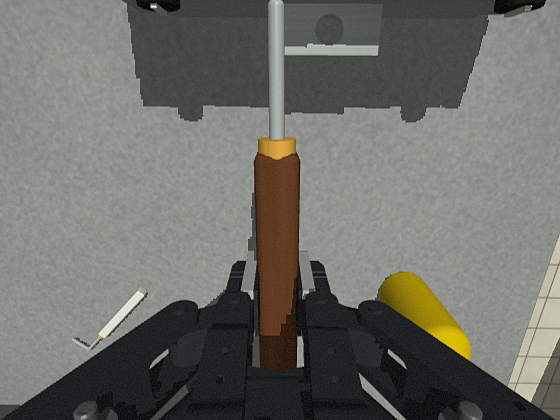

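View pics/w5z.png

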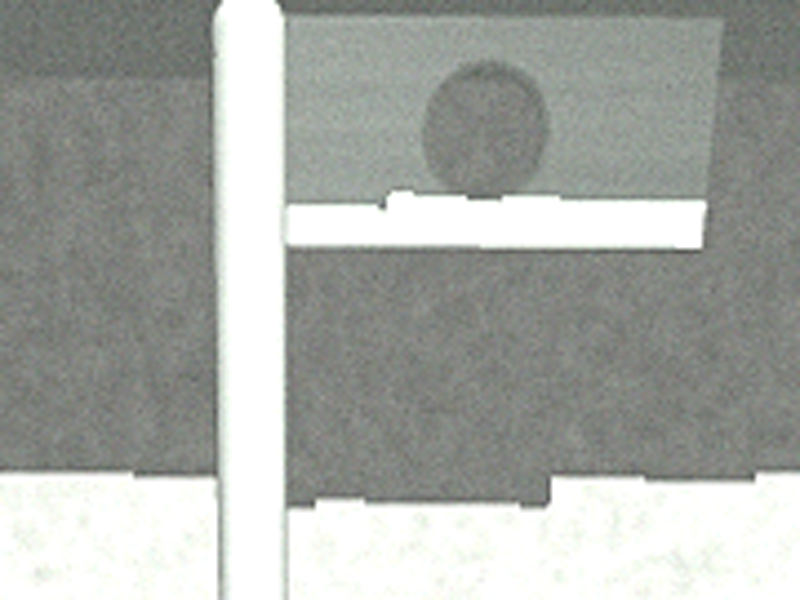

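Run:
```python
from h import *
p=dict(np.load('w5.npz'))
g=lambda x,y,z:atz(p,220+x/4.444,y/4.444,z).round(4)
print('hole',g(486,128,.075),g(422,128,.075),g(549,128,.075),g(486,60,.075),g(486,197,.075))
print('tab rear R',g(722,17,.075),'rear L',g(290,15,.075),'out R',g(703,247,.073),'out R',g(703,247,.075),'out L',g(290,245,.075))
print('bend',g(249,0,.2295), p['extrinsics'][:3,3])
```

```text
hole [0.6427 0.1565 0.075 ] [0.6314 0.1562 0.075 ] [0.6538 0.1568 0.075 ] [0.6419 0.167  0.075 ] [0.6436 0.1455 0.075 ]
tab rear R [0.6821 0.1746 0.075 ] rear L [0.6075 0.1729 0.075 ] out R [0.6841 0.1386 0.073 ] out R [0.6835 0.1384 0.075 ] out L [0.6087 0.1367 0.075 ]
bend [0.602  0.1359 0.2295] [0.6033763  0.10468101 0.35297897]
```

Call:
{"fn": "drive_tool", "kwargs": {"series": "0.02 0.01 0 0 1;0.0404 0.0188 -0.02 0 1;0.0404 0.0188 -0.07 0 1;0.0404 0.0188 -0.105 0 1;0.0404 0.0188 -0.105 0 1;0.0404 0.0188 -0.105 0 1"}}

```text
clock: 9.3
tcp_pos: [0.6472, 0.0407, 0.1066]
tcp_rot: [[-0.027, 1.0, 0.002], [1.0, 0.027, -0.0], [-0.0, 0.002, -1.0]]
ft_force: [1.2, -0.0, -1.5]
gripper_width: 0.0157
```

Run:
```python
from h import *
p=ctrl.snapshot('wrist');q=ctrl.snapshot('scene');save(q,'s6f')
np.savez('w6.npz',**{k:p[k] for k in ['color','camera_matrix','extrinsics']})
o=ctrl.observe();print(o['tcp_pos'].round(4),o['ft_force'])
b=lambda c:np.clip(cv2.cvtColor(c,cv2.COLOR_RGB2BGR).astype(float)*1.8,0,255).astype(np.uint8)
cv2.imwrite('pics/w6.png',cv2.resize(b(p['color'])[0:135,190:370],(800,600),interpolation=2))
cv2.imwrite('pics/s6.png',cv2.resize(b(q['color'])[150:210,340:420],(800,600),interpolation=2))
for X in [(.6427,.1563,.075),(.6427,.1563,.085),(.6427,.1563,.123)]: 
  u=proj(q,X);print((u-[340,150])*10, (proj(p,X)-[190,0])*4.444)
```

```text
[0.6476 0.0413 0.1073] [-0.31042817  0.34110036 -1.55938672]
[344.54612802 359.84274213] [376.43944354 116.46795298]
[349.07607259 331.06774894] [375.74913545  95.9273375 ]
[366.70060396 219.11367039] [372.03128055 -14.70011833]
```

View pics/w6.png

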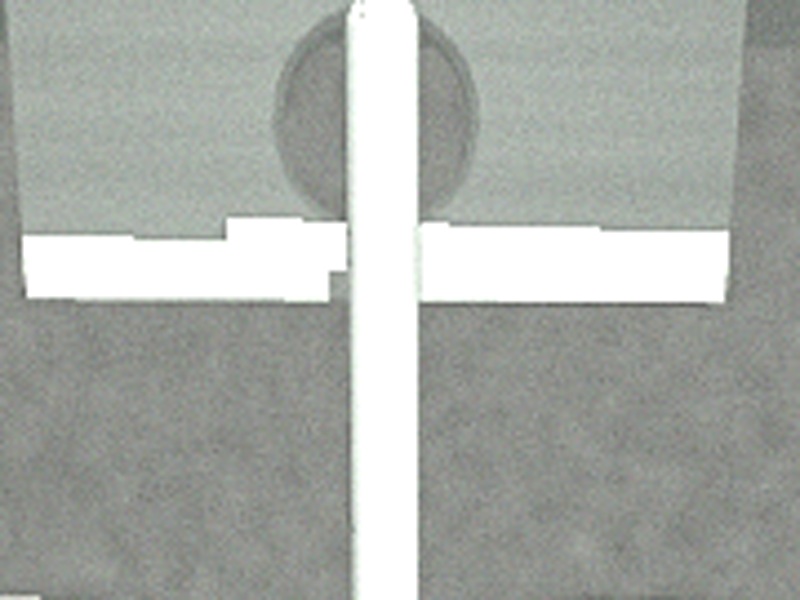

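View pics/s6.png

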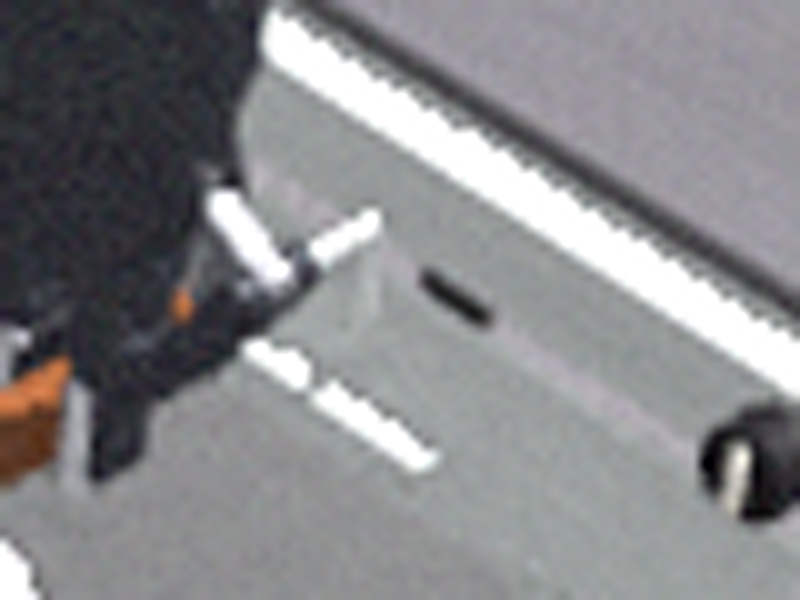

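Run:
```python
from h import *
q=ctrl.snapshot('scene')
f=lambda x,y,z:atz(q,340+x/10,150+y/10,z).round(4)
print('tip',f(369,327,.085),f(369,327,.088),'bend',f(378,212,.128),'tabL',f(247,343,.074),'R',f(437,460,.074))
print(ctrl.observe()['tcp_pos'].round(4))
```

```text
tip [0.6448 0.1617 0.085 ] [0.6471 0.1588 0.088 ] bend [0.6465 0.1557 0.128 ] tabL [0.6208 0.1417 0.074 ] R [0.6858 0.147  0.074 ]
[0.6474 0.0415 0.1072]
```

Call:
{"fn": "drive_tool", "kwargs": {"series": "-0.0015 0 -0.006 0 1;-0.0015 0 -0.012 0 1;-0.0015 0 -0.018 0 1;-0.0015 0 -0.024 0 1;-0.0015 0 -0.024 0 1"}}

```text
clock: 10.07
tcp_pos: [0.6442, 0.0417, 0.0805]
tcp_rot: [[-0.028, 1.0, -0.001], [1.0, 0.028, -0.0], [-0.0, -0.001, -1.0]]
ft_force: [-0.0, 1.1, -2.1]
gripper_width: 0.0163
```

Call:
{"fn": "drive_tool", "kwargs": {"series": "0 0 -0.006 0 1;0 0 -0.012 0 1;0 0 -0.012 0 1;0 0 -0.012 0 1"}}

```text
clock: 10.58
tcp_pos: [0.6447, 0.0417, 0.0693]
tcp_rot: [[-0.028, 1.0, 0.0], [1.0, 0.028, -0.0], [-0.0, 0.0, -1.0]]
ft_force: [0.3, 0.0, -1.0]
gripper_width: 0.0158
```

Run:
```python
from h import *
p=ctrl.snapshot('wrist');q=ctrl.snapshot('scene')
o=ctrl.observe();print(o['tcp_pos'].round(4),o['ft_force'])
b=lambda c:np.clip(cv2.cvtColor(c,cv2.COLOR_RGB2BGR).astype(float)*1.8,0,255).astype(np.uint8)
cv2.imwrite('pics/w7.png',np.hstack([cv2.resize(b(p['color'])[0:150,200:350],(400,400),interpolation=2),cv2.resize(b(q['color'])[140:220,340:420],(400,400),interpolation=2)]))
```

```text
[0.6448 0.0417 0.0695] [ 0.08122211  0.25276848 -1.42574767]
```

View pics/w7.png

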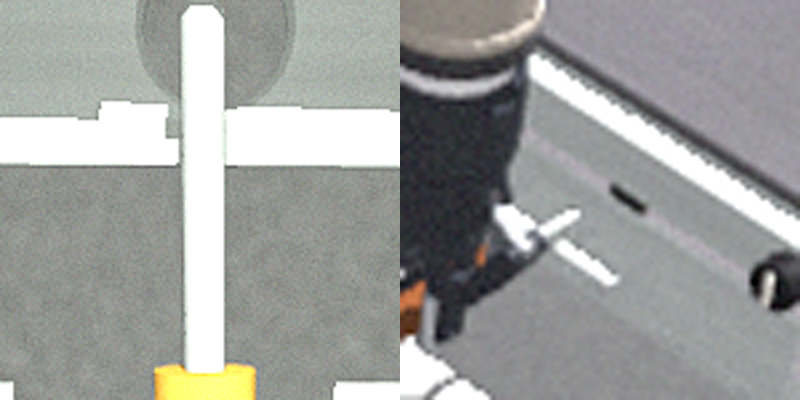

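Call:
{"fn": "drive_tool", "kwargs": {"series": "0 -0.003 0 0 1;0 -0.006 0 0 1;0 -0.009 0 0 1;0 -0.013 0 0 1;0 -0.017 0 0 1;0.001 -0.021 0 0 1;0.001 -0.025 0 0 1;0.001 -0.029 0 0 1"}}

```text
clock: 11.68
tcp_pos: [0.6454, 0.0124, 0.0692]
tcp_rot: [[-0.028, 1.0, -0.0], [1.0, 0.028, 0.0], [0.0, -0.0, -1.0]]
ft_force: [-0.9, 3.3, -1.1]
gripper_width: 0.0162
```

Run:
```python
from h import *
p=ctrl.snapshot('wrist');q=ctrl.snapshot('scene')
o=ctrl.observe();print(o['tcp_pos'].round(4),o['ft_force'],o['clock'])
b=lambda c:np.clip(cv2.cvtColor(c,cv2.COLOR_RGB2BGR).astype(float)*1.8,0,255).astype(np.uint8)
cv2.imwrite('pics/w8.png',np.hstack([cv2.resize(b(p['color'])[0:150,200:350],(400,400),interpolation=2),cv2.resize(b(q['color'])[140:220,340:420],(400,400),interpolation=2)]))
```

```text
[0.6455 0.0116 0.0693] [-0.30669986  1.35527597 -0.57468732] 11.775
```

View pics/w8.png

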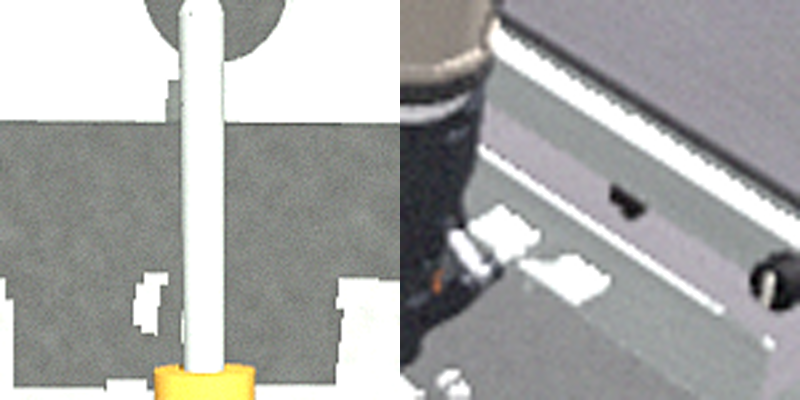

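Call:
{"fn": "drive_tool", "kwargs": {"series": "0 -0.004 0 0 1;0 -0.008 0 0 1;0 -0.012 0 0 1;0 -0.015 0 0 1;0 -0.018 0 0 1;0.0005 -0.021 0 0 1;0.0005 -0.024 0 0 1;0.0005 -0.026 0 0 1"}}

```text
clock: 12.78
tcp_pos: [0.6461, -0.0136, 0.0693]
tcp_rot: [[-0.028, 1.0, -0.0], [1.0, 0.028, -0.0], [-0.0, -0.0, -1.0]]
ft_force: [0.5, 3.3, -2.3]
gripper_width: 0.016
```

Call:
{"fn": "drive_tool", "kwargs": {"series": "0 -0.001 0 0 1;0 -0.002 0 0 1;0 -0.0025 0 0 1"}}

```text
clock: 13.15
tcp_pos: [0.6461, -0.0158, 0.0693]
tcp_rot: [[-0.028, 1.0, -0.0], [1.0, 0.028, 0.0], [0.0, -0.0, -1.0]]
ft_force: [-0.3, 2.5, -1.7]
gripper_width: 0.016
```

Call:
{"fn": "drive_tool", "kwargs": {"series": "0 -0.001 0 0 1;0 -0.002 0 0 1;0 -0.0025 0 0 1"}}

```text
clock: 13.52
tcp_pos: [0.6461, -0.0184, 0.0693]
tcp_rot: [[-0.028, 1.0, 0.0], [1.0, 0.028, -0.0], [-0.0, 0.0, -1.0]]
ft_force: [-0.4, 1.6, -1.9]
gripper_width: 0.0162
```

Call:
{"fn": "drive_tool", "kwargs": {"series": "0 -0.001 0 0 1;0 -0.002 0 0 1;0 -0.0025 0 0 1"}}

```text
clock: 13.9
tcp_pos: [0.6462, -0.0209, 0.0693]
tcp_rot: [[-0.028, 1.0, 0.0], [1.0, 0.028, -0.0], [-0.0, 0.0, -1.0]]
ft_force: [0.4, 2.6, -1.5]
gripper_width: 0.0161
```

Call:
{"fn": "drive_tool", "kwargs": {"series": "0 -0.001 0 0 1;0 -0.002 0 0 1;0 -0.0025 0 0 1"}}

```text
clock: 14.28
tcp_pos: [0.6462, -0.0234, 0.0694]
tcp_rot: [[-0.028, 1.0, 0.0], [1.0, 0.028, -0.0], [-0.0, 0.0, -1.0]]
ft_force: [0.3, 2.4, -1.0]
gripper_width: 0.0163
```

Call:
{"fn": "drive_tool", "kwargs": {"series": "0 -0.001 0 0 1;0 -0.002 0 0 1;0 -0.0025 0 0 1"}}

```text
clock: 14.65
tcp_pos: [0.6462, -0.0259, 0.0694]
tcp_rot: [[-0.028, 1.0, 0.0], [1.0, 0.028, -0.0], [-0.0, 0.0, -1.0]]
ft_force: [1.1, 2.2, -1.2]
gripper_width: 0.0163
```

Call:
{"fn": "drive_tool", "kwargs": {"series": "0 -0.001 0 0 1;0 -0.002 0 0 1;0 -0.0025 0 0 1"}}

```text
clock: 15.02
tcp_pos: [0.6462, -0.0284, 0.0694]
tcp_rot: [[-0.028, 1.0, 0.0], [1.0, 0.028, -0.0], [-0.0, 0.0, -1.0]]
ft_force: [0.7, 1.9, -1.7]
gripper_width: 0.0162
```

Call:
{"fn": "drive_tool", "kwargs": {"series": "0 -0.001 0 0 1;0 -0.002 0 0 1;0 -0.0025 0 0 1"}}

```text
clock: 15.4
tcp_pos: [0.6462, -0.0309, 0.0693]
tcp_rot: [[-0.028, 1.0, 0.0], [1.0, 0.028, -0.0], [-0.0, 0.0, -1.0]]
ft_force: [0.3, 2.9, -1.4]
gripper_width: 0.0156
```

Call:
{"fn": "drive_tool", "kwargs": {"series": "0 -0.001 0 0 1;0 -0.002 0 0 1;0 -0.0025 0 0 1"}}

```text
clock: 15.78
tcp_pos: [0.6462, -0.0334, 0.0693]
tcp_rot: [[-0.028, 1.0, 0.0], [1.0, 0.028, -0.0], [-0.0, 0.0, -1.0]]
ft_force: [1.5, 1.7, -1.1]
gripper_width: 0.0164
```

Call:
{"fn": "drive_tool", "kwargs": {"series": "0.0005 -0.001 0 0 1;0.0005 -0.002 0 0 1;0.0005 -0.0025 0 0 1"}}

```text
clock: 16.15
tcp_pos: [0.6464, -0.0359, 0.0692]
tcp_rot: [[-0.028, 1.0, -0.0], [1.0, 0.028, -0.0], [-0.0, -0.0, -1.0]]
ft_force: [-0.9, 3.0, -0.7]
gripper_width: 0.0159
```

Call:
{"fn": "drive_tool", "kwargs": {"series": "0 -0.001 0 0 1;0 -0.002 0 0 1;0 -0.0025 0 0 1"}}

```text
clock: 16.52
tcp_pos: [0.6465, -0.0384, 0.0693]
tcp_rot: [[-0.028, 1.0, -0.0], [1.0, 0.028, -0.0], [-0.0, -0.0, -1.0]]
ft_force: [-0.7, 2.2, -1.4]
gripper_width: 0.0162
```

Call:
{"fn": "drive_tool", "kwargs": {"series": "0 -0.001 0 0 1;0 -0.002 0 0 1;0 -0.0025 0 0 1"}}

```text
clock: 16.9
tcp_pos: [0.6466, -0.0409, 0.0693]
tcp_rot: [[-0.028, 1.0, -0.0], [1.0, 0.028, -0.0], [-0.0, -0.0, -1.0]]
ft_force: [0.0, 1.5, -2.2]
gripper_width: 0.0162
```

Call:
{"fn": "drive_tool", "kwargs": {"series": "0 -0.001 0 0 1;0 -0.002 0 0 1;0 -0.0025 0 0 1"}}

```text
clock: 17.27
tcp_pos: [0.6467, -0.0434, 0.0693]
tcp_rot: [[-0.028, 1.0, 0.0], [1.0, 0.028, -0.0], [-0.0, 0.0, -1.0]]
ft_force: [0.5, 2.5, -1.6]
gripper_width: 0.0161
```

Call:
{"fn": "drive_tool", "kwargs": {"series": "0 -0.001 0 0 1;0 -0.002 0 0 1;0 -0.0025 0 0 1"}}

```text
clock: 17.65
tcp_pos: [0.6467, -0.0459, 0.0693]
tcp_rot: [[-0.028, 1.0, 0.0], [1.0, 0.028, -0.0], [-0.0, 0.0, -1.0]]
ft_force: [0.2, 2.8, -0.7]
gripper_width: 0.0159
```

Call:
{"fn": "drive_tool", "kwargs": {"series": "0 -0.001 0 0 1;0 -0.002 0 0 1;0 -0.0025 0 0 1"}}

```text
clock: 18.02
tcp_pos: [0.6467, -0.0485, 0.0694]
tcp_rot: [[-0.028, 1.0, 0.0], [1.0, 0.028, -0.0], [-0.0, 0.0, -1.0]]
ft_force: [-0.0, 2.2, -0.6]
gripper_width: 0.0159
```

Call:
{"fn": "drive_tool", "kwargs": {"series": "0 -0.001 0 0 1;0 -0.002 0 0 1;0 -0.0025 0 0 1"}}

```text
clock: 18.4
tcp_pos: [0.6467, -0.0509, 0.0694]
tcp_rot: [[-0.028, 1.0, 0.0], [1.0, 0.028, -0.0], [-0.0, 0.0, -1.0]]
ft_force: [-0.1, 2.9, -1.4]
gripper_width: 0.0158
```

Call:
{"fn": "drive_tool", "kwargs": {"series": "0.0005 -0.001 0 0 1;0.0005 -0.002 0 0 1;0.0005 -0.0025 0 0 1"}}

```text
clock: 18.77
tcp_pos: [0.6469, -0.0534, 0.0692]
tcp_rot: [[-0.028, 1.0, -0.0], [1.0, 0.028, -0.0], [-0.0, -0.0, -1.0]]
ft_force: [-0.6, 2.5, -1.6]
gripper_width: 0.0163
```

Call:
{"fn": "drive_tool", "kwargs": {"series": "0 -0.001 0 0 1;0 -0.002 0 0 1;0 -0.0025 0 0 1"}}

```text
clock: 19.15
tcp_pos: [0.6471, -0.0559, 0.0693]
tcp_rot: [[-0.028, 1.0, -0.0], [1.0, 0.028, -0.0], [-0.0, -0.0, -1.0]]
ft_force: [-0.5, 2.2, -1.9]
gripper_width: 0.016
```

Call:
{"fn": "drive_tool", "kwargs": {"series": "0 -0.001 0 0 1;0 -0.002 0 0 1;0 -0.0025 0 0 1"}}

```text
clock: 19.52
tcp_pos: [0.6471, -0.0584, 0.0693]
tcp_rot: [[-0.028, 1.0, 0.0], [1.0, 0.028, -0.0], [-0.0, 0.0, -1.0]]
ft_force: [-0.4, 2.7, -0.8]
gripper_width: 0.0161
```

Call:
{"fn": "drive_tool", "kwargs": {"series": "0 -0.001 0 0 1;0 -0.002 0 0 1;0 -0.0025 0 0 1"}}

```text
clock: 19.9
tcp_pos: [0.6471, -0.0609, 0.0693]
tcp_rot: [[-0.028, 1.0, 0.0], [1.0, 0.028, -0.0], [-0.0, 0.0, -1.0]]
ft_force: [-1.3, 2.8, -2.3]
gripper_width: 0.0163
```

Call:
{"fn": "drive_tool", "kwargs": {"series": "0 -0.001 0 0 1;0 -0.002 0 0 1;0 -0.0025 0 0 1"}}

```text
clock: 20.27
tcp_pos: [0.6472, -0.0623, 0.0692]
tcp_rot: [[-0.029, 1.0, -0.0], [1.0, 0.029, 0.001], [0.001, -0.0, -1.0]]
ft_force: [0.2, 5.2, -1.2]
gripper_width: 0.0163
```

Call:
{"fn": "drive_tool", "kwargs": {"series": "0 0 0 0 1; 0 0 0 0 1"}}

```text
clock: 20.52
tcp_pos: [0.6472, -0.0623, 0.0692]
tcp_rot: [[-0.029, 1.0, -0.0], [1.0, 0.029, 0.001], [0.001, -0.0, -1.0]]
ft_force: [-1.3, 4.7, -2.4]
gripper_width: 0.016
```

Call:
{"fn": "drive_tool", "kwargs": {"series": "0 -0.0005 0 0 1; 0 -0.001 0 0 1;0 -0.001 0 0 1"}}

```text
clock: 20.9
tcp_pos: [0.6472, -0.0626, 0.0691]
tcp_rot: [[-0.029, 1.0, -0.0], [1.0, 0.029, 0.002], [0.002, -0.0, -1.0]]
ft_force: [-0.1, 6.7, -3.1]
gripper_width: 0.0163
```

Call:
{"fn": "drive_tool", "kwargs": {"series": "0 -0.0007 0 0 1; 0 -0.0015 0 0 1;0 -0.0015 0 0 1"}}

```text
clock: 21.28
tcp_pos: [0.6473, -0.0631, 0.069]
tcp_rot: [[-0.03, 1.0, -0.0], [1.0, 0.03, 0.003], [0.003, -0.0, -1.0]]
ft_force: [-0.2, 7.7, -2.5]
gripper_width: 0.016
```

Call:
{"fn": "drive_tool", "kwargs": {"series": "0 -0.001 0 0 1; 0 -0.002 0 0 1;0 -0.002 0 0 1;0 -0.002 0 0 1"}}

```text
clock: 21.78
tcp_pos: [0.6474, -0.0637, 0.0689]
tcp_rot: [[-0.031, 1.0, -0.001], [1.0, 0.031, 0.004], [0.004, -0.001, -1.0]]
ft_force: [0.2, 10.4, -2.8]
gripper_width: 0.0162
```

Call:
{"fn": "drive_tool", "kwargs": {"series": "0 -0.001 0 0 1; 0 -0.0015 0 0 1;0 -0.0015 0 0 1;0 -0.0015 0 0 1;0 -0.0015 0 0 1;0 -0.0015 0 0 1;0 -0.0015 0 0 1;0 -0.0015 0 0 1"}}

```text
clock: 22.78
tcp_pos: [0.6474, -0.0641, 0.0687]
tcp_rot: [[-0.031, 1.0, -0.001], [0.999, 0.031, 0.006], [0.006, -0.001, -1.0]]
ft_force: [0.5, 12.2, -3.4]
gripper_width: 0.0158
```

Call:
{"fn": "drive_tool", "kwargs": {"series": "0 0 0 0 1;0 0 0 0 1;0 0 0 0 1;0 0 0 0 1;0 0 0 0 1;0 0 0 0 1"}}

```text
clock: 23.52
tcp_pos: [0.6474, -0.0641, 0.0687]
tcp_rot: [[-0.031, 1.0, -0.001], [0.999, 0.031, 0.006], [0.006, -0.001, -1.0]]
ft_force: [0.3, 12.7, -3.1]
gripper_width: 0.016
```

Run:
```python
from h import *
p=ctrl.snapshot('wrist');q=ctrl.snapshot('scene')
o=ctrl.observe();print(o['tcp_pos'].round(4),o['ft_force'],o['clock'])
b=lambda c:np.clip(cv2.cvtColor(c,cv2.COLOR_RGB2BGR).astype(float)*1.4,0,255).astype(np.uint8)
cv2.imwrite('pics/w9.png',np.hstack([cv2.resize(b(p['color'])[0:150,200:350],(400,400),interpolation=2),cv2.resize(b(q['color'])[110:260,290:440],(400,400),interpolation=2)]))
```

```text
[ 0.6474 -0.0641  0.0687] [-1.03077079 12.66292433 -1.50918597] 23.625
```

View pics/w9.png

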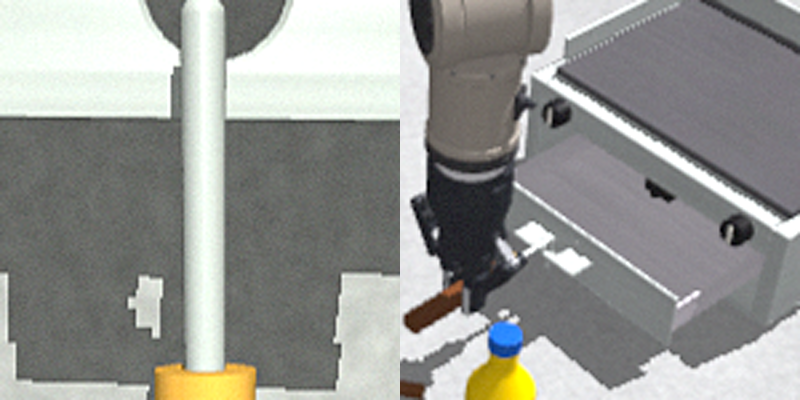

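Call:
{"fn": "drive_tool", "kwargs": {"series": "0 0.003 0 0 1;0 0.006 0 0 1;0 0.009 0 0 1;0 0.012 0 0 1;0 0.014 0 0 1;0 0.014 0 0 1"}}

```text
clock: 24.38
tcp_pos: [0.6472, -0.0555, 0.0694]
tcp_rot: [[-0.028, 1.0, 0.0], [1.0, 0.028, -0.0], [-0.0, 0.0, -1.0]]
ft_force: [-0.3, 0.4, -1.1]
gripper_width: 0.0165
```

Run:
```python
from h import *
p=ctrl.snapshot('wrist')
o=ctrl.observe();print(o['tcp_pos'].round(4),o['ft_force'],o['clock'])
b=lambda c:np.clip(cv2.cvtColor(c,cv2.COLOR_RGB2BGR).astype(float)*1.,0,255).astype(np.uint8)
cv2.imwrite('pics/w10.png',cv2.resize(b(p['color'])[0:150,200:350],(500,500),interpolation=2))
```

```text
[ 0.6471 -0.0555  0.0693] [-0.10006013  0.3476221  -0.33909312] 24.425
```

View pics/w10.png

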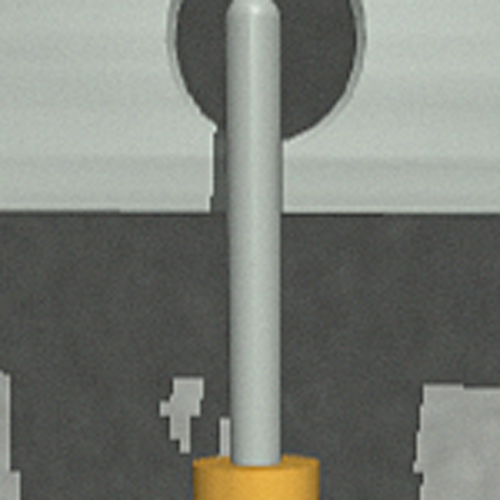

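Call:
{"fn": "drive_tool", "kwargs": {"series": "0.001 0 0.005 0 1;0.001 0 0.012 0 1;0.001 0 0.02 0 1;0.001 0 0.03 0 1;0.001 0 0.05 0 1;0.001 0 0.09 0 1;0.001 0 0.111 0 1"}}

```text
clock: 25.3
tcp_pos: [0.6493, -0.0558, 0.1835]
tcp_rot: [[-0.028, 1.0, 0.004], [1.0, 0.028, -0.0], [-0.0, 0.004, -1.0]]
ft_force: [0.7, -0.5, -1.3]
gripper_width: 0.0158
```

Run:
```python
from h import *
p=ctrl.snapshot('wrist');q=ctrl.snapshot('scene');t=ctrl.snapshot('top')
o=ctrl.observe();print(o['tcp_pos'].round(4),o['tcp_rot'].round(3),o['ft_force'],o['clock'])
save(p,'w11')
b=lambda c:cv2.cvtColor(c,cv2.COLOR_RGB2BGR)
cv2.imwrite('pics/s11.png',np.hstack([cv2.resize(b(q['color'])[110:260,250:400],(400,400),interpolation=2),cv2.resize(b(t['color'])[110:260,150:300],(400,400),interpolation=2)]))
```

```text
[ 0.6487 -0.0553  0.1815] [[-0.028  1.     0.002]
 [ 1.     0.028  0.   ]
 [ 0.     0.002 -1.   ]] [-0.78471909  0.38212242 -1.36107586] 25.45
```

View pics/w11.png

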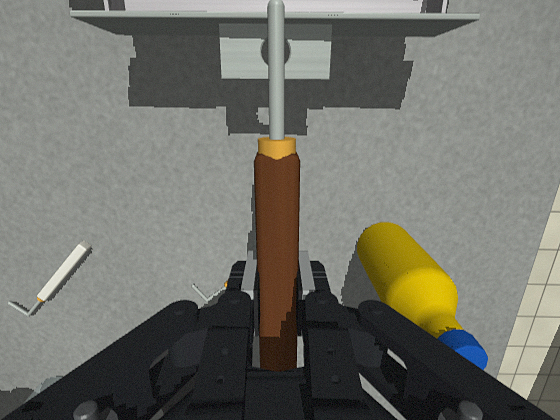

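View pics/s11.png

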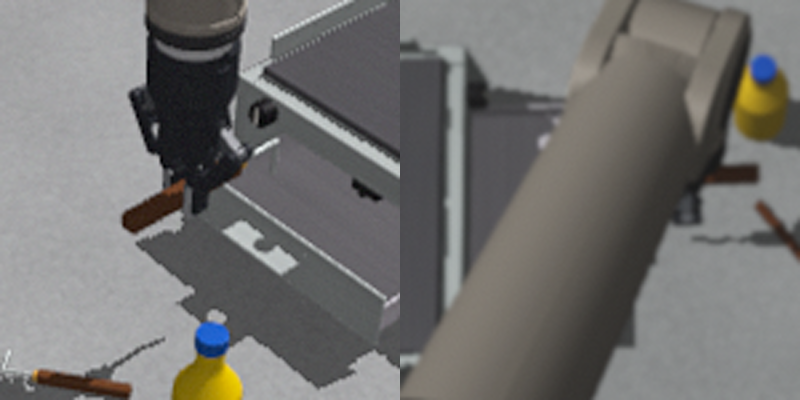

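Call:
{"fn": "drive_tool", "kwargs": {"series": "-0.02 -0.04 0 0 1;-0.045 -0.09 0 0 1;-0.065 -0.14 0 0.05 1;-0.085 -0.19 0 0.1 1;-0.105 -0.23 0 0.15 1;-0.12 -0.26 0 0.185 1;-0.1245 -0.272 0 0.185 1;-0.1245 -0.272 0 0.185 1"}}

```text
clock: 26.45
tcp_pos: [0.5234, -0.3271, 0.1795]
tcp_rot: [[-0.21, 0.978, -0.001], [0.978, 0.21, 0.001], [0.001, -0.001, -1.0]]
ft_force: [0.1, 0.3, -1.3]
gripper_width: 0.0163
```

Call:
{"fn": "drive_tool", "kwargs": {"series": "0 0 -0.03 0 1;0 0 -0.06 0 1;0 0 -0.08 0 1;0 0 -0.08 0 1;0 0 -0.08 0 1"}}

```text
clock: 27.08
tcp_pos: [0.5245, -0.3273, 0.1011]
tcp_rot: [[-0.212, 0.977, 0.001], [0.977, 0.212, -0.001], [-0.001, 0.001, -1.0]]
ft_force: [-0.5, -1.0, -1.2]
gripper_width: 0.0158
```

Run:
```python
from h import *
p=ctrl.snapshot('wrist');q=ctrl.snapshot('scene')
o=ctrl.observe();print(o['tcp_pos'].round(4),o['tcp_rot'].round(3),o['ft_force'],o['clock'])
save(p,'w12')
b=lambda c:cv2.cvtColor(c,cv2.COLOR_RGB2BGR)
cv2.imwrite('pics/s12.png',cv2.resize(b(q['color'])[150:310,120:300],(675,600),interpolation=2))
```

```text
[ 0.5245 -0.3277  0.1015] [[-0.211  0.977  0.002]
 [ 0.977  0.211 -0.001]
 [-0.001  0.002 -1.   ]] [ 0.51600088 -0.08110741 -0.84198122] 27.175
```

View pics/w12.png

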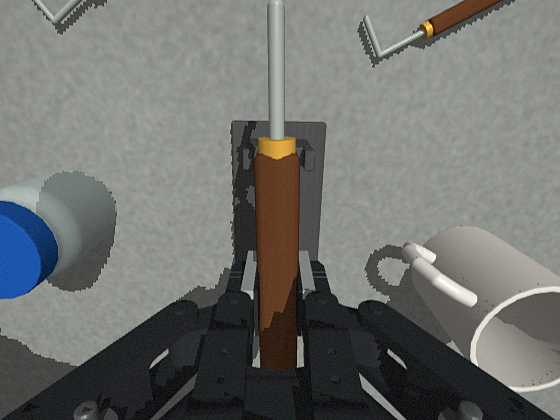

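View pics/s12.png

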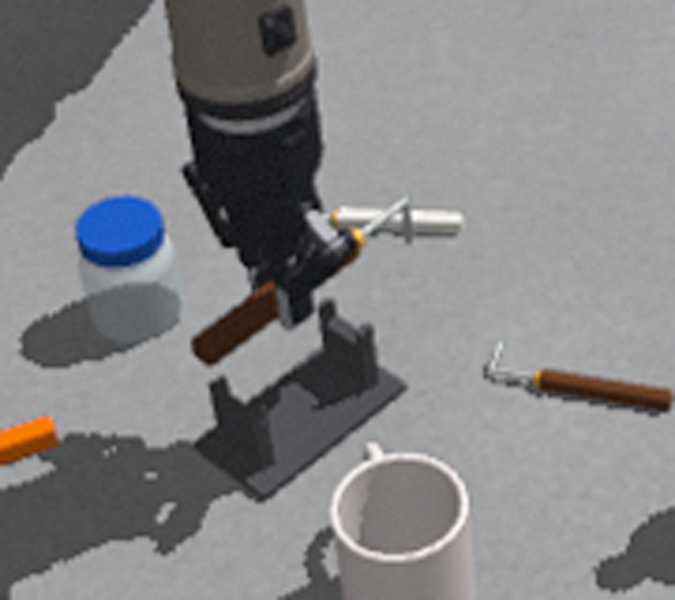

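Call:
{"fn": "drive_tool", "kwargs": {"series": "0 0 -0.015 0 1;0 0 -0.03 0 1;0 0 -0.04 0 1;0 0 -0.048 0 1;0 0 -0.054 0 1;0 0 -0.058 0 1;0 0 -0.0585 0 1;0 0 -0.0585 0 1"}}

```text
clock: 28.18
tcp_pos: [0.5238, -0.3274, 0.0421]
tcp_rot: [[-0.211, 0.977, 0.0], [0.977, 0.211, -0.0], [-0.0, 0.0, -1.0]]
ft_force: [-0.2, 1.4, -0.7]
gripper_width: 0.0161
```

1 mm lower, then a gradual release.

Call:
{"fn": "drive_tool", "kwargs": {"series": "0 0 -0.001 0 1;0 0 -0.001 0 1;0 0 -0.001 0 1"}}

```text
clock: 28.55
tcp_pos: [0.5237, -0.3273, 0.0409]
tcp_rot: [[-0.211, 0.977, 0.0], [0.977, 0.211, -0.0], [-0.0, 0.0, -1.0]]
ft_force: [-0.6, -0.4, -1.8]
gripper_width: 0.0161
```

Run:
```python
from h import *
q=ctrl.snapshot('scene');print(ctrl.observe()['ft_force'])
b=lambda c:cv2.cvtColor(c,cv2.COLOR_RGB2BGR)
cv2.imwrite('pics/s13.png',cv2.resize(b(q['color'])[190:290,160:270],(660,600),interpolation=2))
```

```text
[ 7.41537661e-04 -4.33186125e-01 -1.20315926e+00]
```

View pics/s13.png

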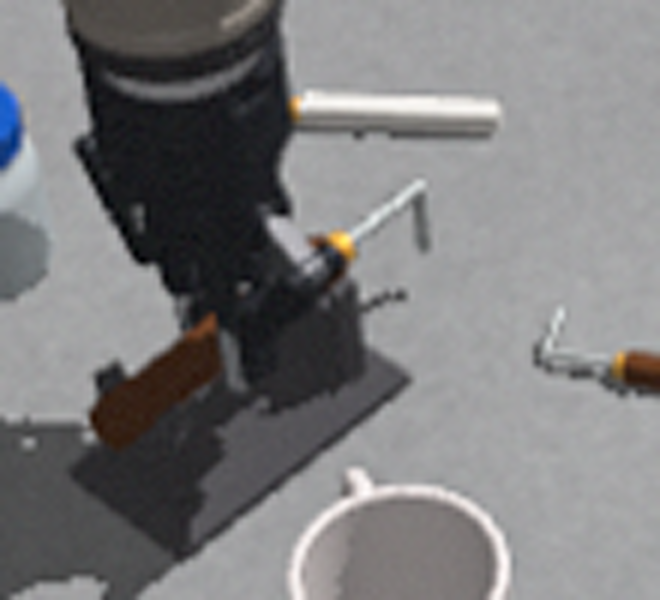

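Call:
{"fn": "drive_tool", "kwargs": {"series": "0 0 -0.001 0 1;0 0 -0.001 0 1"}}

```text
clock: 28.85
tcp_pos: [0.5238, -0.3273, 0.0408]
tcp_rot: [[-0.211, 0.977, 0.001], [0.977, 0.211, 0.001], [0.0, 0.001, -1.0]]
ft_force: [-2.6, 2.7, 9.1]
gripper_width: 0.016
```

Seated (force +9 N up at 0.0408, same height as at the grasp). Release gently, then rise.

Call:
{"fn": "drive_tool", "kwargs": {"series": "0 0 0.0005 0 0.8;0 0 0.0005 0 0.6;0 0 0.0005 0 0.3;0 0 0.0005 0 0;0 0 0.0005 0 0;0 0 0.0005 0 0;0 0 0.0005 0 0", "force": 20}}

```text
clock: 29.72
tcp_pos: [0.5236, -0.3273, 0.0403]
tcp_rot: [[-0.211, 0.977, 0.0], [0.977, 0.211, -0.0], [-0.0, 0.0, -1.0]]
ft_force: [0.6, 0.2, -0.3]
gripper_width: 0.0853
```

Call:
{"fn": "drive_tool", "kwargs": {"series": "0 0 0.01 0 0;0 0 0.03 0 0;0 0 0.07 0 0;0 0 0.13 0 0;0 0 0.19 0 0;0 0 0.21 0 0;0 0 0.21 0 0"}}

```text
clock: 30.6
tcp_pos: [0.5244, -0.3282, 0.2535]
tcp_rot: [[-0.211, 0.977, 0.005], [0.977, 0.211, -0.002], [-0.003, 0.005, -1.0]]
ft_force: [-0.2, -0.0, -0.5]
gripper_width: 0.0857
```

Run:
```python
from h import *
p=ctrl.snapshot('wrist');q=ctrl.snapshot('scene')
o=ctrl.observe();print(o['tcp_pos'].round(4),o['clock'])
save(p,'w14');save(q,'s14f')
np.savez('w14.npz',**{k:p[k] for k in ['color','camera_matrix','extrinsics']})
b=lambda c:cv2.cvtColor(c,cv2.COLOR_RGB2BGR)
cv2.imwrite('pics/s14.png',np.hstack([cv2.resize(b(q['color'])[210:290,160:260],(500,400),interpolation=2),cv2.resize(b(p['color'])[90:340,180:360],(288,400),interpolation=2)]))
```

```text
[ 0.5232 -0.3269  0.2502] 30.7
```

View pics/s14.png

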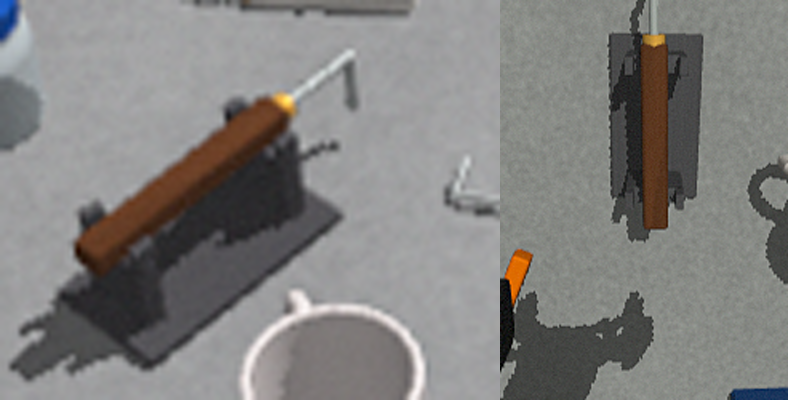

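View pics/s14f.png

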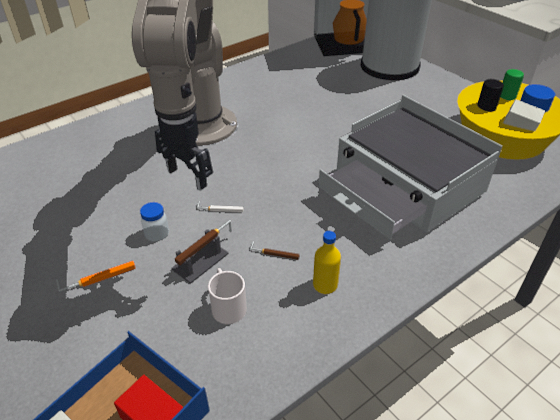

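The hook lies in both forks exactly as at the start (handle from about (176,259) to (216,230) in the scene picture). The tray stands out, with its tab near (347,203). The mug, bottle and jar haven't moved, so I'm handing the job in.

Run:
```python
from h import *
a=cv2.imread('pics/scene0.png').astype(int);b=cv2.imread('pics/s14f.png').astype(int)
d=np.abs(a-b).max(2)>40
for n,(y0,y1,x0,x1) in dict(mug=(270,325,205,250),bottle=(230,295,310,345),jar=(200,245,138,170),hook=(220,280,170,240)).items(): print(n,d[y0:y1,x0:x1].sum())
print(ctrl.job_done())
```

```text
mug 0
bottle 82
jar 0
hook 18
the job is handed in; nothing more can be done
None
```

Run:
```python
import cv2,numpy as np
a=cv2.imread('pics/scene0.png');b=cv2.imread('pics/s14f.png')
cv2.imwrite('pics/cmp.png',np.hstack([cv2.resize(x[225:300,305:350],(360,600)) for x in(a,b)]))
```

```text
(no output)
```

View pics/cmp.png

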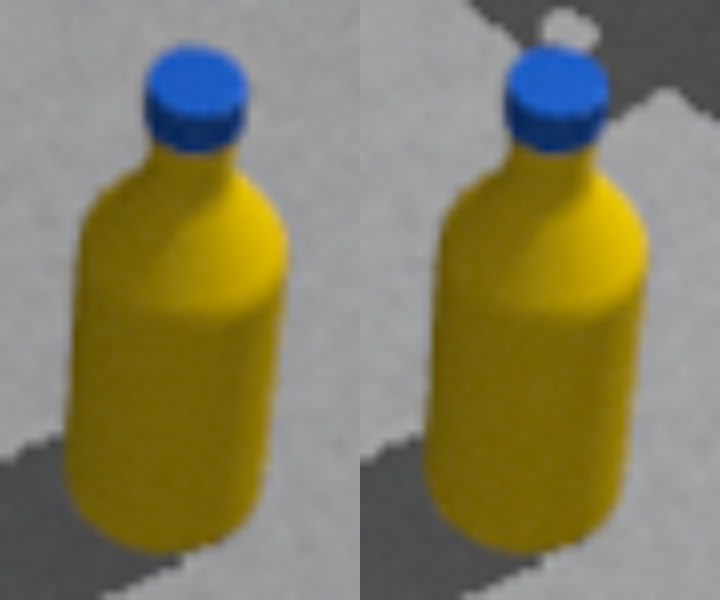

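I finished the job and handed it in at about 30.7 s; no verdict was reported.

- **Pull:** I gripped the brown hook in its cradle, put its tip down through the tab's hole and drew the tray out. It met the stop at roughly 95 mm out, estimated from how far the hook travelled. I then held about 12.5 N at the wrist for over a second. Taking off about 2.5 N of friction leaves roughly 10 N on the stop.
- **Force on the tab:** the highest force I read was 12.7 N, though I only read it at the end of each move.
- **Return:** I unhooked the tip without the tray moving, laid the hook back at its original pose, opened the fingers and rose clear.

**Last checks:**
- **Hook:** it lies in both forks as it did at the start. It differs from the first picture by only 18 changed pixels in its area.
- **Tray:** it stands out.
- **Mug and jar:** they show no change at all.
- **Bottle:** the image comparison flagged 82 changed pixels there. A close-up taken from the saved pictures after hand-in showed only a new shadow behind it; the bottle itself had not moved.
- **Camera disagreement:** the scene camera placed the tab 2–5 mm away from where the wrist camera did. I went by the wrist camera, and the tip entered the hole freely.

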